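Fit the bangle post to the drive of a rotating jade display

TASK

Put the rotating bangle display together for tonight's stream: seat the grey drive unit flat and square in the pocket of the black plinth and let go of it, then take the bangle post (square cream column on a black disc) out of the wooden stand and push its keyed shaft into the brass hub, turning it until the key slips into the keyway, and keep pushing until the disc sits flush on the hub. The hub's spring would lift the post again, so finish while still gripping the post and pressing it fully home, so that a colleague can tighten the grub screw. Leave the ring cone and the two jade bangles where they are.

Things in the scene. Friction and masses are not known exactly. Their poses are not given: they have to be found in the camera images.
- plinth: fixed black plinth, 160 (x) x 150 (y) x 24 mm high, standing on the desk (z = 0) with some yaw; origin at the centre of its underside. In the middle of its top a rectangular pocket, 62.4 (x) x 50.4 mm (y), 16 mm deep, aluminium trim round it. With the drive unit seated, 26 mm of its block and the hub stand above the plinth
- pocket_floor (a point): centre of the pocket's floor, 8 mm above the desk; axes as the plinth's (x along the pocket's long side, z up)
- drive_unit: loose grey battery gearmotor, about 0.4 kg: upright block 60 (x) x 48 (y) x 42 mm high, the lowest 4 mm (dark) tapering to 54 x 42 mm at the foot; origin at the centre of its underside, z up. It starts upright on the desk. It fits the pocket either way round (its x along the pocket's x). On its top, in the middle, the brass hub, 40 mm across, 28 mm high
- hub_mouth (a point): centre of the hub's top face, 70 mm above the drive unit's underside; z up, x from the axis towards the keyway (any angle to the unit). Bore 17.7 mm; the keyway is a slot 7.8 mm wide down the whole bore, reaching 12.8 mm from the axis, with an orange-red mark beside it on the hub's top and side. The geared hub stays as it stands unless twisted with 0.25 N m
- hub_spring (a joint): how far the spring plunger at the foot of the bore is pressed, m: 0 free, 0.005 with the post fully home (stop at 0.006). Free, its top lies 15 mm below the hub's top face; it resists with 5.6 N at first and 9.1 N at 5 mm, more than the post weighs
- bangle_post: loose display head, about 0.16 kg; origin: centre of the underside of its black disc (72 mm across, 6 thick), z up. Above: square cream column 24 x 24 mm (faces along x, y), top at z = 86 mm. Below: steel shaft 16 mm across, 20 long, end tapered; key on its +x side, 6 mm wide, out to 11.5 mm from the axis, from z = -13 (bevelled) to 0. An orange-red line on the disc lies above the key
- head_stand: fixed wooden stand, 215 (x) x 85 (y) x 40 mm high, with some yaw; origin at the centre of its underside. Two plain holes, 27 mm across, right through it at x = -55 and +55 mm; the bangle post stands upright in one, the ring cone in the other, shaft in the hole and disc on the stand's top
- ring_cone: another display head, not to be moved: cream cone 66 mm high on a black disc 60 mm across, in the stand's other hole; origin at the centre of the underside of its disc
- white_bangle: loose white jade bangle lying flat on the desk, 74 mm across, 12 mm high, not to be moved; origin at the centre of its underside
- green_bangle: loose green jade bangle lying flat on the desk, 76 mm across, 12 mm high, not to be moved; origin at the centre of its underside

How it is judged (in metres and radians):
On the way, in this order (a step that is already met when the one before it is completed fails the run):
1. the drive unit sits flat and square on the floor of the plinth's pocket, let go (z of drive_unit in the frame of pocket_floor below 0.0015 m and horizontal distance between drive_unit and pocket_floor below 0.004 m and angle between drive_unit's own z axis and vertical below 0.03 rad and angle between the x axis of drive_unit and the x axis of pocket_floor, either way round below 0.08 rad and contact force between the fingers and drive_unit below 0.3 N), for 0.2 s.
2. the bangle post's key is in the hub's keyway (disc less than 8 mm above the hub) (z of bangle_post in the frame of hub_mouth below 0.008 m and horizontal distance between bangle_post and hub_mouth below 0.003 m and angle between the z axis of bangle_post and the z axis of hub_mouth, either way round below 0.08 rad), for 0.1 s.
At the end, for the whole second after the job is handed in: Drive unit on the pocket floor (1.5 mm), flat and square (0.03, 0.08 rad); post disc on the hub (gap under 1.5 mm, centred 2.5 mm, upright 0.04 rad), spring pressed over 3.5 mm; fingers grip the post (over 3 N) and press it on the hub (over 6 N), at rest; others within 15 mm of their start (z of bangle_post in the frame of hub_mouth between -0.003 and 0.0015 m and horizontal distance between bangle_post and hub_mouth below 0.0025 m and angle between the z axis of bangle_post and the z axis of hub_mouth, either way round below 0.04 rad and angle between the x axis of bangle_post and the x axis of hub_mouth, either way round below 0.2 rad and value of joint hub_spring above 0.0035 m and contact force between bangle_post and drive_unit above 6 N and contact force between the fingers and bangle_post above 3 N and linear speed of bangle_post below 0.02 m/s and z of drive_unit in the frame of pocket_floor below 0.0015 m and horizontal distance between drive_unit and pocket_floor below 0.004 m and angle between drive_unit's own z axis and vertical below 0.03 rad and angle between the x axis of drive_unit and the x axis of pocket_floor, either way round below 0.08 rad and distance of each of ring_cone, white_bangle, green_bangle from where it was at the start of the episode below 0.015 m); the arm keeps its last pose, push and grip.
It fails at once if the ring cone is disturbed (moved more than 15 mm) (distance of ring_cone from where it was at the start of the episode above 0.015 m).
It fails at once if a jade bangle is disturbed (moved more than 15 mm) (distance of any of white_bangle, green_bangle from where it was at the start of the episode above 0.015 m).
It also fails if it takes over 54 s, if anything falls off the work surface, if the arm or the gripper's body presses on something with over 40 N, if the wrist force passes 120 N, or if a joint passes its speed limit or range.

ROBOT

A 6-joint arm with a two-finger parallel gripper is mounted at the origin on the work surface. World frame = base frame: x ahead of the robot, y to its left, z up, the work surface at z = 0. Lengths are in mm, angles in rad, forces in N, time in s.
With the tool pointing down it reaches from about 400 to 925 mm from the base axis. Payload 3.4 kg.
Tool frame: the origin (TCP) lies at the very end of the fingers, on their centre line; the grasp point (between the pads) lies bot.grip_point_offset behind it (bot.grip_point_offset is the distance from the TCP to the grasp point, in mm); z points along the fingers, y is the line along which they close (so a half turn about z gives the same grasp; the last joint's range is limited). The gripper opens to 85 mm and grips with 20 to 120 N. Pads are 22 mm wide; open, the fingers measure 114 mm over their backs; the gripper's body (76 mm by 85 mm) begins 54 mm behind the grasp point. The pads swing forward as they close: fully open they stand 13 mm farther back than shut.
Start: joints at [-1.391, 0.307, 1.506, -0, 1.328, -0.073], TCP at [144.348, -556.592, 231.305] pointing down, gripper open.
Joint ranges: [-3.12, 3.12], [-1.05, 2.28], [0.14, 2.33], [-1.42, 4.57], [0.1, 2.73], [-2.68, 2.68]. Speed limits (rad/s): [2.57, 2.57, 3.14, 3.14, 3.14, 3.14].

INTERFACE

Orientations are given as a rotation vector (axis times angle).
In Python, from cell import bot, vision gives the robot as it stands (bot), with the cameras (vision).
- The arm moves only by the tool nudge_tcp, called after "Call:" by a JSON object that holds its "name" and its "arguments", one argument or row to a line. Schema: {"type":"object","properties":{"plan":{"type":"array","items":{"type":"array","items":{"type":"number"},"minItems":6,"maxItems":6},"minItems":1,"maxItems":5},"finger_gap":{"type":"number"},"force":{"type":"number"},"only":{"type":"string"},"quiet":{"type":"boolean"},"lines":{"type":"string"}},"required":["plan"],"additionalProperties":false}. plan is a list of rows, 1 to 5 of them, each of 6 numbers: dx, dy, dz in normalised numbers (1 is 0.2 m), then a rotation vector rx, ry, rz in shares of pi/2 rad (1.0 is pi/2 rad); each row is the pose to reach, as a shift and turn from the pose commanded when the call began, along the tool's axes at that moment; what a row does not reach only later rows make up. A row lasts 1/12 s, in which the tool goes at most 41.7 mm and 0.125 rad, less where a joint would pass 70% of its speed; a pose out of reach is approached as far as the arm can. finger_gap is the opening from 0.0 (shut) to 1.0 (fully open), set as the call begins (left out keeps the last). The fingers move at their own pace and stop on an object; force is the grip in N (left out, the last holds). Time passes only in rows, so rows that do not move let the fingers close. The tool returns the time, the measured TCP pose, the force, the opening and the grip force at its end. only (a regular expression) keeps the lines of the reply that match it, lines (a string "A,B") keeps lines A to B, and quiet returns only ok. No shift or turn number may pass 1 either way. Input that does not fit is refused with a message, and nothing moves.
- bot.read_state(): the state, without advancing time (a new reading comes with each control period).
- vision.grab_frame(name): name is "scene" or "top" or "wrist"; returns the picture (420x560x3 uint8, blue, green, red); there is no depth.
- vision.camera_model(name): a dict with "K" (3x3 intrinsics, pixels), "camera_from_world" (4x4, takes a point from world to camera coordinates). Camera axes: x right, y down, z forward; pixel columns grow to the right and rows downward; lengths in mm; the calibration is good to about 2 mm. A picture is of the moment at which its call begins: read the wrist's pose just before it. camera_model takes no time and is no camera call; for the wrist camera it gives the pose at the moment of the call.
- bot.finish_job(): hands the job in; it is judged then, once.
The state is a dict: "t": time; "joint_positions": joint angles; "dq": joint speeds; "tau": joint torques, N m; "tool_pos": TCP position; "orientation": TCP orientation; "wrist_force": force on the tool from outside, world axes, zero at the start; "moment": the same for the moment, N m; "width": opening from 0.0 (shut) to 1.0 (fully open); "grip_force": force on a finger pad.
Only numpy, scipy, OpenCV 4.12 (cv2) and the standard library are available. Lean on these libraries where they do the work, as an engineer would, in place of code of your own. Each camera call takes 0.05 s, during which the arm holds its last target. There are 200 camera calls.

## Working session

There is one attempt and no reset: what is moved stays moved. The work goes in short steps, Python scripts to look and compute and a tool call to move; the robot and the scene stay as the last step left them, time stands still between calls to the robot, and variables do not carry over. Pictures are saved under pics/ and viewed, at most 10 in all, crops included, and the job is handed in when it is done.

```bash
ls; mkdir -p pics
```

Run:
```python
from cell import bot, vision
import cv2,numpy as np
s=bot.read_state();print({k:np.round(v,3) for k,v in s.items()},bot.grip_point_offset)
for n in("top","scene","wrist"):
    m=vision.camera_model(n);print(n,np.round(m["K"],1).tolist(),np.round(m["camera_from_world"],3).tolist())
a=vision.grab_frame("top");b=vision.grab_frame("scene")
cv2.imwrite("pics/top.png",a);cv2.imwrite("pics/scene.png",b)
```

```text
cell.py
pics
{'t': np.float64(0.0), 'joint_positions': array([-1.391,  0.308,  1.508, -0.   ,  1.328, -0.074]), 'dq': array([ 0.001,  0.003, -0.001,  0.001, -0.001,  0.001]), 'tau': array([-1.0000e-03, -4.5756e+01, -2.5191e+01, -0.0000e+00,  1.3000e-02,
        0.0000e+00]), 'tool_pos': array([ 144.196, -555.896,  230.364]), 'orientation': array([-3.114, -0.397,  0.   ]), 'wrist_force': array([-0.277, -0.391, -0.107]), 'moment': array([ 0.047,  0.033, -0.062]), 'grip_force': np.float64(0.0), 'width': np.float64(1.001)} 18.700000000000003
top [[458.1, 0.0, 273.3], [0.0, 458.1, 218.4], [0.0, 0.0, 1.0]] [[0.028, -0.999, 0.027, -46.733], [-0.995, -0.031, -0.093, 586.103], [0.094, -0.024, -0.995, 1091.447], [0.0, 0.0, 0.0, 1.0]]
scene [[530.1, 0.0, 273.5], [0.0, 530.1, 202.8], [0.0, 0.0, 1.0]] [[-0.428, 0.904, 0.001, 263.929], [0.715, 0.339, -0.612, -374.937], [-0.553, -0.261, -0.791, 1480.398], [0.0, 0.0, 0.0, 1.0]]
wrist [[353.2, 0.0, 282.2], [0.0, 353.2, 205.9], [0.0, 0.0, 1.0]] [[0.251, -0.968, -0.003, -573.558], [-0.923, -0.24, 0.301, -39.002], [-0.292, -0.073, -0.954, 379.207], [0.0, 0.0, 0.0, 1.0]]
```

View pics/top.png

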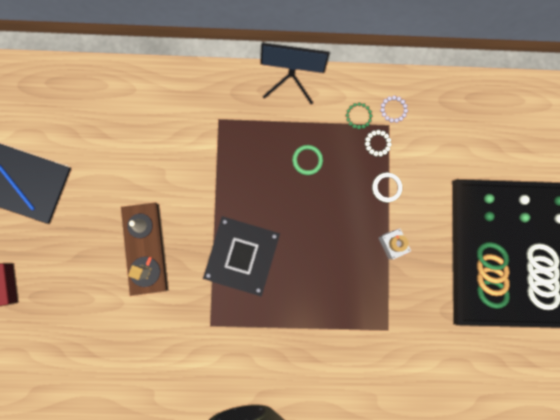

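View pics/scene.png

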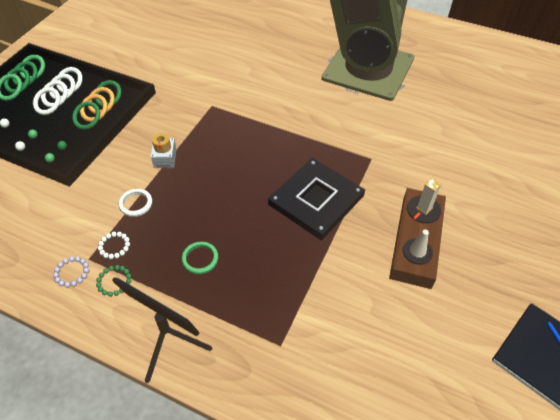

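Top view: drive unit at about (396,243), plinth centre (241,256), stand with ring cone (139,224) and post (145,270), bangles at (387,187) and (307,160). The scene view agrees.

Create h.py:
```python
from cell import bot, vision
import cv2,numpy as np
from scipy.spatial.transform import Rotation as R
def ray(n,u,v,z,m=None):
    m=m or vision.camera_model(n);T=m["camera_from_world"];K=m["K"]
    T=np.array(T);d=T[:3,:3].T@np.linalg.inv(K)@[u,v,1];c=-T[:3,:3].T@T[:3,3]
    return c+d*(z-c[2])/d[2]
def proj(p,m):
    q=np.array(m["camera_from_world"])@np.c_[np.atleast_2d(p),np.ones(len(np.atleast_2d(p)))].T
    q=np.array(m["K"])@q[:3];return (q[:2]/q[2]).T
def tool(yaw): # tool down; yaw = world direction of tool y (closing line), rad
    y=np.array([np.cos(yaw),np.sin(yaw),0]);z=np.array([0,0,-1.]);return np.c_[np.cross(y,z),y,z]
def delta(xyz,yaw):
    s=bot.read_state();A=R.from_rotvec(s["orientation"]).as_matrix()
    cur=np.arctan2(A[1,1],A[0,1]);c=[yaw+k*np.pi for k in(-1,0,1,2)];best=min(c,key=lambda y:abs((y-cur+np.pi)%(2*np.pi)-np.pi))
    d=A.T@(np.array(xyz)-s["tool_pos"]);r=R.from_matrix(A.T@tool(best)).as_rotvec()
    print("t",round(s["t"],2),"tcp",np.round(s["tool_pos"],1),"curyaw",round(cur,3),"d",np.round(d,1),"rot",np.round(r,3),"F",np.round(s["wrist_force"],1))
```

Run:
```python
from h import *
t=lambda u,v,z:np.round(ray("top",u,v,z),1)
print("drive hub",t(398,243,70)); print("plinth corners",[t(*p,24) for p in((224,221),(276,236),(208,276),(260,291))])
print("pocket",[t(*p,24) for p in((233,239),(258,246),(225,267),(249,273))])
print("stand",[t(*p,40) for p in((122,207),(158,203),(130,295),(167,290))],"cone",t(140,226,46),"post disc",t(145,272,46))
print("bangles",t(387,187,6),t(307,160,6))
im=vision.grab_frame("top");c=cv2.resize(im[215:275,365:425],(480,480),interpolation=cv2.INTER_CUBIC)
s=cv2.resize(vision.grab_frame("scene")[120:180,135:175],(320,480),interpolation=cv2.INTER_CUBIC)
cv2.imwrite("pics/c1.png",np.hstack([c,s]))
```

```text
drive hub [ 534.1 -323.8   70. ]
plinth corners [array([577.4,  90.9,  24. ]), array([544.5, -37.2,  24. ]), array([443. , 124.3,  24. ]), array([410.5,  -2.3,  24. ])]
pocket [array([534.1,  67.4,  24. ]), array([518.8,   6. ,  24. ]), array([465.7,  84.2,  24. ]), array([452.9,  25.7,  24. ])]
stand [array([602.2, 335.1,  40. ]), array([614.6, 249.7,  40. ]), array([394., 304.,  40.]), array([408. , 217.8,  40. ])] cone [557.4 288.1  46. ] post disc [449.  270.3  46. ]
bangles [ 677.7 -314.6    6. ] [ 740.  -110.7    6. ]
```

View pics/c1.png

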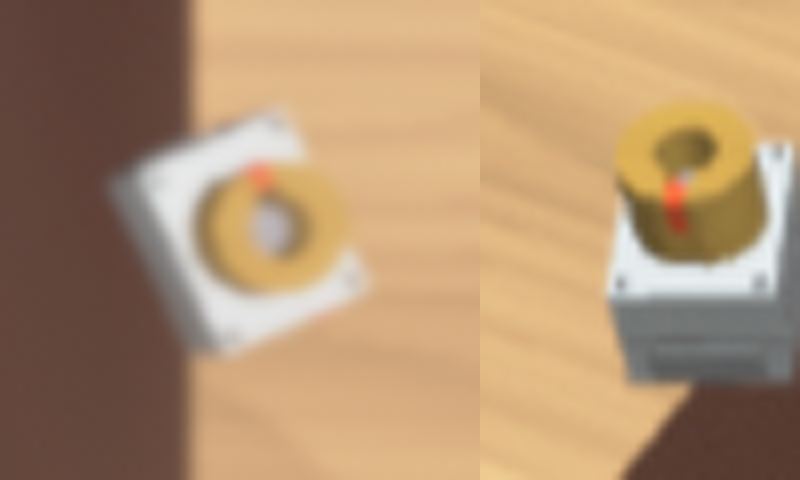

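The crop shows the drive unit's top corners at crop (285,110), (370,285), (225,350), (140,180). The hub mark is at about (260,175), towards the upper edge.

Run:
```python
from h import *
P=np.array([ray("top",365+u/8,215+v/8,42) for u,v in((285,110),(370,285),(225,350),(140,180))])
print(np.round(P,1),P.mean(0)); x=P[1]-P[0]+P[2]-P[3];y=P[3]-P[0]+P[2]-P[1]
print("len",np.linalg.norm(x)/2,np.linalg.norm(y)/2,"xyaw",np.arctan2(x[1],x[0]),"yyaw",np.arctan2(y[1],y[0]))
delta([P[:,0].mean(),P[:,1].mean(),150],np.arctan2(y[1],y[0]))
s=bot.read_state();A=R.from_rotvec(s["orientation"]).as_matrix();T=np.array(vision.camera_model("wrist")["camera_from_world"])
print("cam in tool",A.T@(-T[:3,:3].T@T[:3,3]-s["tool_pos"]),"camaxes in tool\n",(T[:3,:3]@A).round(2))
```

```text
[[ 570.2 -338.5   42. ]
 [ 518.  -364.5   42. ]
 [ 497.1 -320.5   42. ]
 [ 547.6 -294.4   42. ]] [ 533.23721923 -329.4717295    42.        ]
len 57.57942066752334 49.13265061533657 xyaw -2.67216158228327 yyaw 2.028224568480072
t 0.2 tcp [ 144.2 -556.2  230.7] curyaw -1.317 d [ 433.4 -121.7   80.9] rot [-0.001 -0.    -0.204] F [-0.5 -0.1  0.1]
cam in tool [ 7.67609409e+01  5.13407001e-02 -1.41351224e+02] camaxes in tool
 [[-0.    1.    0.  ]
 [-0.95 -0.   -0.3 ]
 [-0.3  -0.    0.95]]
```

The manual's scale: shifts go in shares of 0.2 m and turns go in shares of pi/2 rad. Converting my numbers, 200 mm is 1, 163 mm is 0.815, -0.2 rad is -0.1273.

Call:
{"name": "nudge_tcp", "arguments": {
  "plan": [
    [0.205,-0.055,0,0,0,-0.0637],
    [0.41,-0.11,0.05,0,0,-0.1273],
    [0.615,-0.165,0.1,0,0,-0.1273],
    [0.815,-0.225,0.125,0,0,-0.1273],
    [1,-0.28,0.15,0,0,-0.1273]
  ]
}}

```text
t: 0.62
tool_pos: [323.0, -452.0, 201.0]
orientation: [-3.061, -0.705, 0.0]
wrist_force: [-0.7, -0.5, -0.6]
width: 1.002
grip_force: 0.0
```

```bash
python3 -c "
from h import *
delta([533,-329.5,150],2.028)"
```

```text
t 0.62 tcp [ 323. -452.  201.] curyaw -1.118 d [242.5 -18.2  51. ] rot [-0.001  0.    -0.004] F [-0.7 -0.5 -0.6]
```

Scaled: 200 mm is 1, 160 mm is 0.8.

Call:
{"name": "nudge_tcp", "arguments": {
  "plan": [
    [0.2,-0.02,0.04,0,0,0],
    [0.4,-0.04,0.09,0,0,0],
    [0.6,-0.06,0.14,0,0,0],
    [0.8,-0.075,0.2,0,0,0],
    [1,-0.09,0.24,0,0,0]
  ]
}}

```text
t: 1.03
tool_pos: [494.8, -347.8, 152.5]
orientation: [-3.06, -0.707, 0.001]
wrist_force: [0.5, -1.0, -0.2]
width: 0.999
grip_force: 0.0
```

Call:
{"name": "nudge_tcp", "arguments": {
  "plan": [
    [0.125,0,0,0,0,0],
    [0.125,0,0,0,0,0],
    [0.125,0,0,0,0,0]
  ]
}}

```text
t: 1.28
tool_pos: [517.4, -337.4, 153.0]
orientation: [-3.059, -0.711, 0.001]
wrist_force: [-0.4, 0.1, 0.1]
width: 1.001
grip_force: 0.0
```

Run:
```python
from h import *
delta([533,-329.5,150],2.028)
m=vision.camera_model("wrist");print(m);im=vision.grab_frame("wrist");cv2.imwrite("pics/w1.png",cv2.resize(im,(784,588),interpolation=cv2.INTER_CUBIC))
```

```text
t 1.28 tcp [ 517.4 -337.4  153. ] curyaw -1.114 d [17.5 -0.2  2.9] rot [-0.001  0.001 -0.   ] F [-0.4  0.1  0.1]
{'K': array([[353.19649024,   0.        , 282.23503744],
       [  0.        , 353.19649024, 205.88363191],
       [  0.        ,   0.        ,   1.        ]]), 'camera_from_world': array([[ 4.40958938e-01, -8.97525907e-01, -1.56892366e-03,
        -5.30642141e+02],
       [-8.55561909e-01, -4.20868801e-01,  3.01468525e-01,
         2.85207102e+02],
       [-2.71236123e-01, -1.31592929e-01, -9.53474838e-01,
         3.99648591e+02],
       [ 0.00000000e+00,  0.00000000e+00,  0.00000000e+00,
         1.00000000e+00]])}
```

View pics/w1.png

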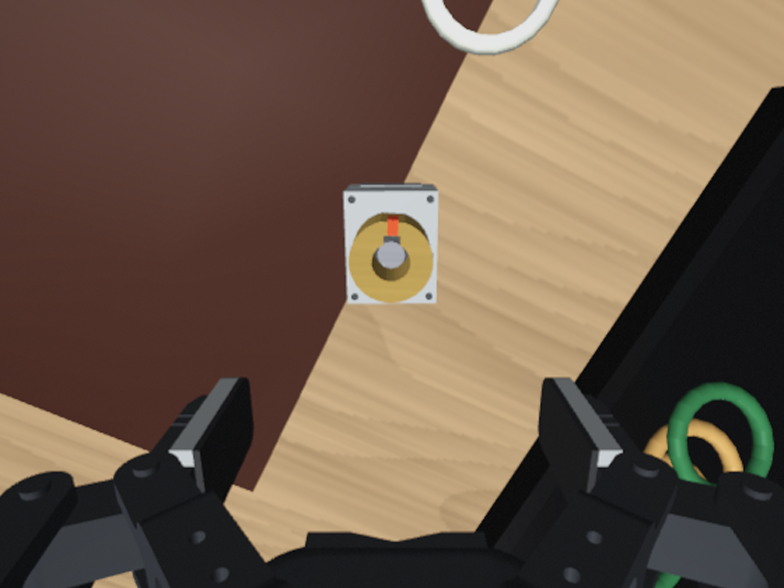

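Wrist view: unit top corners at about (344,190), (438,190), (436,303), (347,303) in the 1.4x image, well aligned with the tool. The keyway and mark point straight up the image (tool +x), with the mark at (392,227) and the bore centre at (391,258).

Run:
```python
from h import *
P=np.array([ray("wrist",u/1.4,v/1.4,42) for u,v in((344,190),(438,190),(436,303),(347,303))])
print(P.round(1)); x=P[0]-P[3]+P[1]-P[2];y=P[0]-P[1]+P[3]-P[2];c=P.mean(0)
print("len",np.linalg.norm(x)/2,np.linalg.norm(y)/2,"xyaw",np.arctan2(x[1],x[0]),"yyaw",np.arctan2(y[1],y[0]),c)
h=ray("wrist",391/1.4,260/1.4,70);k=ray("wrist",392.5/1.4,227/1.4,70);print("hub",h,"key yaw",np.arctan2(*(k-h)[1::-1]))
delta([c[0],c[1],150],np.arctan2(y[1],y[0]));delta([c[0],c[1],20],np.arctan2(y[1],y[0]))
```

```text
[[ 548.7 -293.2   42. ]
 [ 569.5 -335.7   42. ]
 [ 515.6 -362.7   42. ]
 [ 494.4 -319.5   42. ]]
len 60.28217279592593 47.73380221821158 xyaw 0.45705694174518546 yyaw 2.0262702627725098 [ 532.05028816 -327.77712207   42.        ]
hub [ 532.96141949 -327.48666943   70.        ] key yaw 0.40849145233613204
t 1.33 tcp [ 516.3 -338.1  153.2] curyaw -1.115 d [18.7 -2.3  3.1] rot [-0.001  0.001 -0.   ] F [-0.8  0.2  0.2]
t 1.33 tcp [ 516.3 -338.1  153.2] curyaw -1.115 d [ 18.8  -2.2 133.1] rot [-0.001  0.001 -0.   ] F [-0.8  0.2  0.2]
```

Scaled: 132 mm is 0.66, 115 mm is 0.575.

Call:
{"name": "nudge_tcp", "arguments": {
  "plan": [
    [0.09,-0.01,0.15,0,0,0],
    [0.09,-0.01,0.3,0,0,0],
    [0.09,-0.01,0.45,0,0,0],
    [0.09,-0.01,0.575,0,0,0],
    [0.09,-0.01,0.66,0,0,0]
  ]
}}

```text
t: 1.75
tool_pos: [528.8, -329.0, 19.4]
orientation: [-3.059, -0.703, 0.004]
wrist_force: [-0.5, 0.8, -0.8]
width: 1.002
grip_force: 0.0
```

Call:
{"name": "nudge_tcp", "arguments": {
  "plan": [
    [0,0,0,0,0,0],
    [0,0,0,0,0,0],
    [0,0,0,0,0,0],
    [0,0,0,0,0,0],
    [0,0,0,0,0,0]
  ],
  "finger_gap": 0,
  "force": 60
}}

```text
t: 2.17
tool_pos: [532.0, -329.7, 23.5]
orientation: [3.059, 0.706, 0.002]
wrist_force: [-1.4, -0.2, 2.6]
width: 0.546
grip_force: 65.4
```

Call:
{"name": "nudge_tcp", "arguments": {
  "plan": [
    [0,0,0,0,0,0],
    [0,0,0,0,0,0],
    [0,0,0,0,0,0],
    [0,0,0,0,0,0]
  ]
}}

```text
t: 2.5
tool_pos: [532.0, -329.7, 23.5]
orientation: [3.059, 0.706, 0.002]
wrist_force: [-3.1, -0.6, 6.6]
width: 0.547
grip_force: 65.8
```

```bash
python3 -c "
from h import *
delta([532.5,-327.7,120],2.026);print(bot.read_state()['width'])"
```

```text
t 2.5 tcp [ 532.  -329.7   23.5] curyaw -1.117 d [  1.4  -1.4 -96.5] rot [ 0.003 -0.001 -0.001] F [-3.1 -0.6  6.6]
0.5470298686012471
```

Scaled: -127 mm is -0.635, -105 mm is -0.525.

Call:
{"name": "nudge_tcp", "arguments": {
  "plan": [
    [0,0,-0.05,0,0,0],
    [0,0,-0.175,0,0,0],
    [0,0,-0.35,0,0,0],
    [0,0,-0.525,0,0,0],
    [0,0,-0.635,0,0,0]
  ]
}}

```text
t: 2.92
tool_pos: [532.5, -329.2, 151.9]
orientation: [3.059, 0.707, 0.004]
wrist_force: [0.2, -0.3, -6.0]
width: 0.543
grip_force: 64.4
```

```bash
python3 -c "
from h import *
delta([433.5,60,150],-1.815);print(bot.read_state()['width'])"
```

```text
t 2.92 tcp [ 532.5 -329.2  151.9] curyaw -1.117 d [  81.7 -393.2    0.9] rot [ 0.002 -0.003  0.698] F [ 0.2 -0.3 -6. ]
0.5430914255549688
```

Scaled: -176 mm is -0.88, -138 mm is -0.69, 0.5 rad is 0.3183.

Call:
{"name": "nudge_tcp", "arguments": {
  "plan": [
    [0.025,-0.125,0,0,0,0.0637],
    [0.065,-0.31,0,0,0,0.1273],
    [0.105,-0.5,0,0,0,0.191],
    [0.145,-0.69,0,0,0,0.2546],
    [0.185,-0.88,0,0,0,0.3183]
  ]
}}

```text
t: 3.33
tool_pos: [486.3, -152.6, 148.5]
orientation: [-3.14, 0.082, 0.001]
wrist_force: [1.1, 1.0, -6.1]
width: 0.55
grip_force: 64.3
```

```bash
python3 -c "
from h import *
delta([433.5,60,150],-1.815)"
```

```text
t 3.33 tcp [ 486.3 -152.6  148.5] curyaw -1.623 d [ -63.8 -209.6   -1.3] rot [-0.001  0.001  0.192] F [ 1.1  1.  -6.1]
```

Scaled: -190 mm is -0.95, -155 mm is -0.775, 0.192 rad is 0.1222.

Call:
{"name": "nudge_tcp", "arguments": {
  "plan": [
    [-0.06,-0.19,0,0,0,0.0637],
    [-0.12,-0.38,0,0,0,0.1222],
    [-0.18,-0.575,0,0,0,0.1222],
    [-0.24,-0.775,0,0,0,0.1222],
    [-0.29,-0.95,0,0,0,0.1222]
  ]
}}

```text
t: 3.75
tool_pos: [436.5, 40.3, 148.7]
orientation: [-3.119, 0.373, 0.002]
wrist_force: [1.3, 0.6, -7.2]
width: 0.545
grip_force: 64.4
```

Call:
{"name": "nudge_tcp", "arguments": {
  "plan": [
    [-0.02,-0.05,0,0,0,0],
    [-0.02,-0.05,0,0,0,0],
    [-0.02,-0.05,0,0,0,0],
    [-0.02,-0.05,0,0,0,0]
  ]
}}

```text
t: 4.08
tool_pos: [437.4, 48.2, 148.8]
orientation: [3.119, -0.373, 0.001]
wrist_force: [-0.4, 0.5, -6.6]
width: 0.545
grip_force: 64.5
```

Run:
```python
from h import *
m=vision.camera_model("wrist");im=vision.grab_frame("wrist");cv2.imwrite("pics/w2.png",cv2.resize(im,(784,588),interpolation=cv2.INTER_CUBIC))
np.save("w2.npy",m["camera_from_world"]);delta([493,45,150],-1.815)
```

```text
t 4.13 tcp [437.5  47.8 148.7] curyaw -1.81 d [ 54.6 -10.4  -1.2] rot [ 0.    -0.001  0.005] F [ 0.4 -0.7 -7. ]
```

View pics/w2.png

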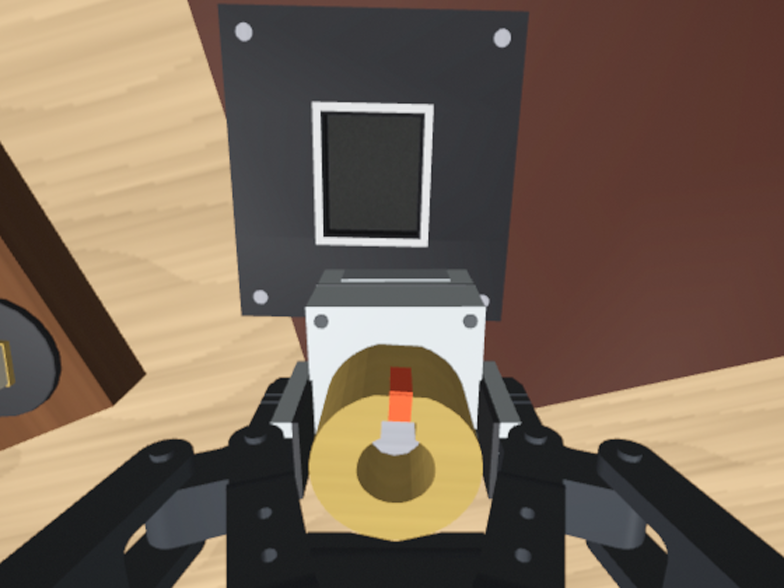

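The wrist view shows the pocket trim's outer corners at (311,101), (433,104), (428,247) and (316,244). The held unit's far top edge runs (308,307)–(485,307), the hub centre is at (396,470), and the unit is held squarely.

Run:
```python
from h import *
m=dict(K=vision.camera_model("wrist")["K"],camera_from_world=np.load("w2.npy"))
f=lambda u,v,z:ray("wrist",u/1.4,v/1.4,z,m)
for q in(((311,101),(433,104),(428,247),(316,244)),((320,111),(425,113),(421,237),(324,236))):
    P=np.array([f(*a,24) for a in q]);x=P[0]-P[3]+P[1]-P[2];y=P[0]-P[1]+P[3]-P[2]
    print("pocket",P.mean(0),np.linalg.norm(x)/2,np.linalg.norm(y)/2,np.arctan2(x[1],x[0]),np.arctan2(y[1],y[0]))
pc=P.mean(0)
zt=bot.read_state()["tool_pos"][2]-23+42
a,b=f(308,307,zt),f(485,307,zt);d=a-b;print("edge",np.linalg.norm(d),np.arctan2(d[1],d[0]))
yaw=np.arctan2(d[1],d[0]);c=(a+b)/2-30*np.array([np.sin(yaw),-np.cos(yaw),0])
print("unit c",c,"hub c",f(396,470,zt+28),bot.read_state()["tool_pos"])
delta([pc[0],pc[1],70],-1.815)
```

```text
pocket [492.9996268   47.15334333  24.        ] 73.67626013739762 61.55896827108291 -0.25216724608970836 1.30743635685833
pocket [493.18372199  46.85025822  24.        ] 64.13528009679352 53.14088881577108 -0.2520055107086873 1.3184149871554596
edge 46.52161229159965 1.3325904752837932
unit c [440.15133678  47.12012278 167.7419585 ] hub c [440.98368822  47.08951509 195.7419585 ] [437.53885303  47.81939611 148.7419585 ]
t 4.13 tcp [437.5  47.8 148.7] curyaw -1.81 d [ 54.2 -12.3  78.8] rot [ 0.    -0.001  0.005] F [ 0.4 -0.7 -7. ]
```

Scaled: 94 mm is 0.47, 88 mm is 0.44, 0.015 rad is 0.0095.

Call:
{"name": "nudge_tcp", "arguments": {
  "plan": [
    [0.125,-0.03,0.1,0,0,0.0095],
    [0.255,-0.06,0.225,0,0,0.0095],
    [0.255,-0.06,0.375,0,0,0.0095],
    [0.255,-0.06,0.44,0,0,0.0095],
    [0.255,-0.06,0.47,0,0,0.0095]
  ]
}}

```text
t: 4.55
tool_pos: [488.3, 46.8, 52.0]
orientation: [3.115, -0.4, -0.008]
wrist_force: [-1.0, 0.2, -6.6]
width: 0.541
grip_force: 64.5
```

Call:
{"name": "nudge_tcp", "arguments": {
  "plan": [
    [0,0,0.01,0,0,0],
    [0,0,0.02,0,0,0],
    [0,0,0.03,0,0,0],
    [0,0,0.04,0,0,0],
    [0,0,0.05,0,0,0]
  ]
}}

```text
t: 4.97
tool_pos: [490.3, 48.3, 45.5]
orientation: [-3.116, 0.397, -0.004]
wrist_force: [-0.1, 0.2, -5.5]
width: 0.543
grip_force: 64.5
```

Run:
```python
from h import *
print(bot.read_state()["tool_pos"]-np.array([437.5,47.8,0])-[52.7,-.1,0]);delta([490.2,47.7,31.5],-1.825)
m=vision.camera_model("wrist");np.save("w3.npy",m["camera_from_world"]);cv2.imwrite("pics/w3.png",cv2.resize(vision.grab_frame("wrist"),(784,588),interpolation=cv2.INTER_CUBIC))
```

```text
[ 0.05103344  0.58125981 45.50784756]
t 4.97 tcp [490.3  48.3  45.5] curyaw -1.824 d [ 0.1  0.6 14. ] rot [-0.001 -0.002  0.001] F [-0.1  0.2 -5.5]
```

View pics/w3.png

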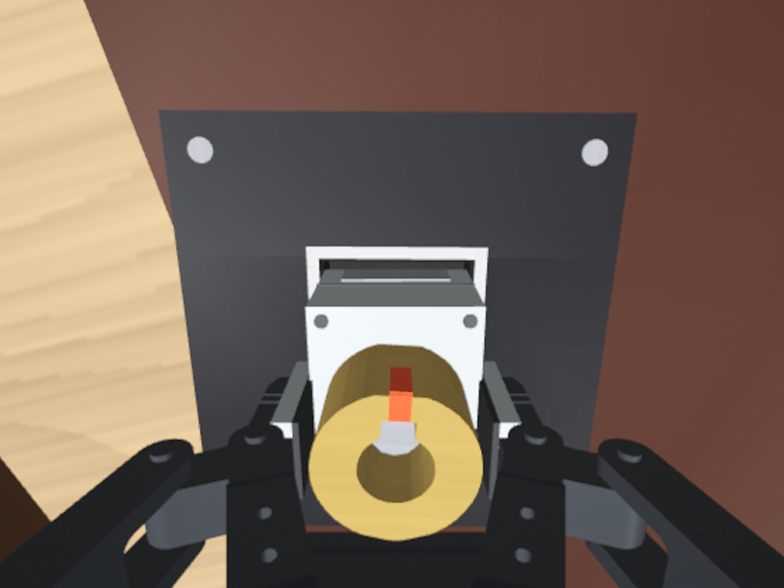

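The unit is just over the pocket: trim 306..488 and block 306..485 share a centre to within a pixel or so. Lowering.

Scaled: 8 mm is 0.04, 6 mm is 0.03.

Call:
{"name": "nudge_tcp", "arguments": {
  "plan": [
    [0,0.0025,0.01,0,0,0],
    [0,0.0025,0.02,0,0,0],
    [0,0.0025,0.03,0,0,0],
    [0,0.0025,0.04,0,0,0],
    [0,0.0025,0.04,0,0,0]
  ]
}}

```text
t: 5.43
tool_pos: [489.7, 47.9, 36.4]
orientation: [-3.116, 0.397, -0.001]
wrist_force: [1.1, 0.0, -7.1]
width: 0.547
grip_force: 64.6
```

Call:
{"name": "nudge_tcp", "arguments": {
  "plan": [
    [0,0,0.005,0,0,0],
    [0,0,0.01,0,0,0],
    [0,0,0.015,0,0,0],
    [0,0,0.02,0,0,0],
    [0,0,0.02,0,0,0]
  ]
}}

```text
t: 5.85
tool_pos: [489.8, 47.8, 32.6]
orientation: [-3.116, 0.397, -0.001]
wrist_force: [1.9, 0.0, -5.9]
width: 0.544
grip_force: 64.7
```

Scaled: 3 mm is 0.015, 2 mm is 0.01.

Call:
{"name": "nudge_tcp", "arguments": {
  "plan": [
    [0,0,0.005,0,0,0],
    [0,0,0.01,0,0,0],
    [0,0,0.015,0,0,0],
    [0,0,0.015,0,0,0]
  ]
}}

```text
t: 6.18
tool_pos: [489.8, 47.8, 31.5]
orientation: [-3.116, 0.396, -0.003]
wrist_force: [-2.0, -1.5, 13.2]
width: 0.549
grip_force: 66.8
```

Call:
{"name": "nudge_tcp", "arguments": {
  "plan": [
    [0,0,0.005,0,0,0],
    [0,0,0.005,0,0,0]
  ]
}}

```text
t: 6.35
tool_pos: [489.8, 47.8, 31.4]
orientation: [-3.116, 0.396, -0.004]
wrist_force: [-4.1, 0.3, 21.8]
width: 0.545
grip_force: 68.0
```

Scaled: -2 mm is -0.01.

Call:
{"name": "nudge_tcp", "arguments": {
  "plan": [
    [0,0,-0.01,0,0,0],
    [0,0,-0.01,0,0,0],
    [0,0,-0.01,0,0,0],
    [0,0,-0.01,0,0,0],
    [0,0,-0.01,0,0,0]
  ],
  "finger_gap": 1.0
}}

```text
t: 6.77
tool_pos: [489.0, 47.9, 30.4]
orientation: [3.116, -0.397, -0.001]
wrist_force: [-0.5, -0.5, -0.5]
width: 0.997
grip_force: 0.0
```

Call:
{"name": "nudge_tcp", "arguments": {
  "plan": [
    [0,0,-0.125,0,0,0],
    [0,0,-0.3,0,0,0],
    [0,0,-0.5,0,0,0],
    [0,0,-0.7,0,0,0],
    [0,0,-0.825,0,0,0]
  ]
}}

```text
t: 7.18
tool_pos: [490.5, 47.9, 199.1]
orientation: [-3.116, 0.397, -0.006]
wrist_force: [0.9, -0.1, -1.2]
width: 0.997
grip_force: 0.0
```

Run:
```python
from h import *
m=vision.camera_model("wrist");np.save("w4.npy",m["camera_from_world"]);im=vision.grab_frame("wrist");cv2.imwrite("pics/w4.png",cv2.resize(im,(784,588),interpolation=cv2.INTER_CUBIC))
delta([449,270,180],-1.825)
```

```text
t 7.23 tcp [493.3  48.  202.9] curyaw -1.824 d [ -98.7 -203.8   22.4] rot [-0.003 -0.011  0.001] F [2.3 0.6 2.6]
```

View pics/w4.png

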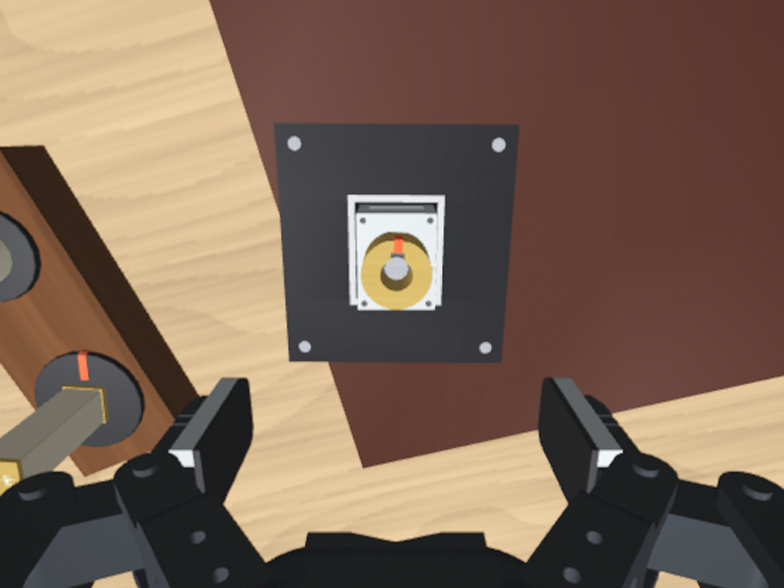

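The unit sits in the pocket, with the hub centre at about (397,273) and its mark at (398,246). The post disc is centred at about (89,399) with its red line at (80,352)–(85,380).

Run:
```python
from h import *
m=dict(K=vision.camera_model("wrist")["K"],camera_from_world=np.load("w4.npy"))
f=lambda u,v,z:ray("wrist",u/1.4,v/1.4,z,m)
im=cv2.imread("pics/w4.png");b=cv2.split(im.astype(int))
mk=((b[2]>180)&(b[1]<130)&(b[0]<110)).astype(np.uint8)
n,l,st,ce=cv2.connectedComponentsWithStats(mk)
for i in range(1,n):
    if st[i][4]>15:print(st[i],ce[i])
dc=f(89.5,399,46);a,c=f(79.5,352,46),f(85.5,380,46);d=a-c;print("disc",dc,"line yaw",np.arctan2(d[1],d[0]),"from centre",np.arctan2(*((a-dc)[1::-1])), [np.linalg.norm(f(u,v,46)-dc)for u,v in((36,399),(143,399),(89,352),(89,447))])
h=f(397,273,78);k=f(398.3,244,78);print("hub",h,"key",np.arctan2(*((k-h)[1::-1])),[np.linalg.norm(f(u,v,78)-h)for u,v in((361,273),(432,273),(397,309))])
P=np.array([f(*a,50) for a in((356,213),(438,213),(436,310),(358,310))]);x=P[0]-P[3]+P[1]-P[2];print("unit",P.mean(0),np.arctan2(x[1],x[0]))
```

```text
[394 239   9  13  86] [397.75581395 244.63953488]
[ 78 354  11  26  83] [ 82.72289157 366.24096386]
disc [451.29340736 270.37535992  46.        ] line yaw -0.24720165763209467 from centre -0.2485953661914506 [np.float64(35.98101439582862), np.float64(35.96928929100086), np.float64(34.98787945768859), np.float64(38.24222985604335)]
hub [493.2601369   46.29552987  78.        ] key -0.2955072684262333 [np.float64(19.844726739070126), np.float64(19.289644289250592), np.float64(21.06176720225101)]
unit [491.80951435  46.6065108   50.        ] -0.2523287481235481
```

Scaled: -184 mm is -0.92, -147 mm is -0.735.

Call:
{"name": "nudge_tcp", "arguments": {
  "plan": [
    [-0.09,-0.185,0.025,0,0,0],
    [-0.18,-0.37,0.05,0,0,0],
    [-0.27,-0.55,0.075,0,0,0],
    [-0.36,-0.735,0.1,0,0,0],
    [-0.45,-0.92,0.1,0,0,0]
  ]
}}

```text
t: 7.65
tool_pos: [446.6, 249.6, 174.1]
orientation: [3.115, -0.398, -0.004]
wrist_force: [1.4, -0.1, -0.3]
width: 1.0
grip_force: 0.0
```

Call:
{"name": "nudge_tcp", "arguments": {
  "plan": [
    [-0.035,-0.09,0,0,0,0],
    [-0.035,-0.09,0,0,0,0],
    [-0.035,-0.09,0,0,0,0],
    [-0.035,-0.09,0,0,0,0]
  ]
}}

```text
t: 7.98
tool_pos: [445.5, 267.0, 174.9]
orientation: [3.115, -0.396, -0.002]
wrist_force: [0.2, 0.2, 0.4]
width: 0.996
grip_force: 0.0
```

Run:
```python
from h import *
m=vision.camera_model("wrist");im=vision.grab_frame("wrist");cv2.imwrite("pics/w5.png",cv2.resize(im,(784,588),interpolation=cv2.INTER_CUBIC))
np.save("w5.npy",m["camera_from_world"]);delta([451,270.4,71],-1.819)
```

```text
t 8.03 tcp [445.7 266.6 175.1] curyaw -1.825 d [  4.2  -5.1 104.1] rot [ 0.001  0.001 -0.006] F [-0.4 -0.7 -0.2]
```

View pics/w5.png

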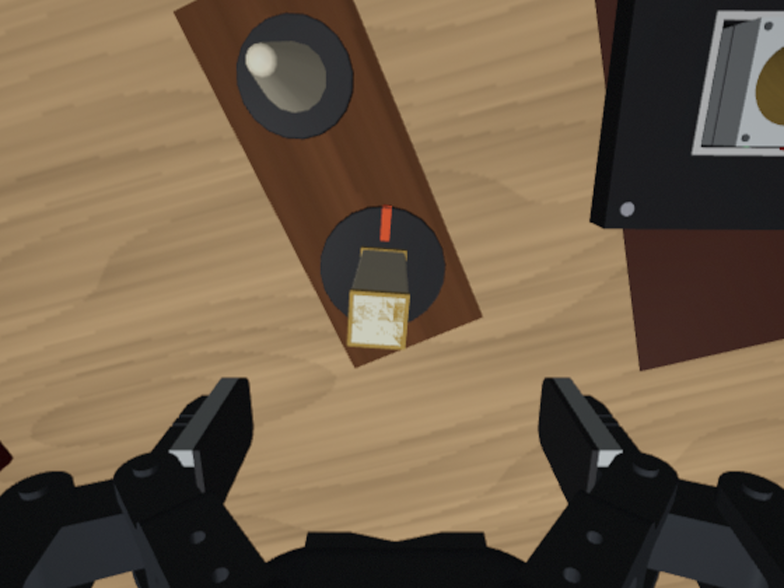

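The view shows the column top at (350,292), (410,294), (405,349), (347,345), and the cone clear of the fingers' line. Computing the centre and yaw.

Run:
```python
from h import *
m=dict(K=vision.camera_model("wrist")["K"],camera_from_world=np.load("w5.npy"))
f=lambda u,v,z:ray("wrist",u/1.4,v/1.4,z,m)
P=np.array([f(*a,126) for a in((350,292),(410,294),(405,349),(347,345))]);x=P[0]-P[3]+P[1]-P[2];y=P[0]-P[1]+P[3]-P[2]
print(P.mean(0),np.linalg.norm(x)/2,np.linalg.norm(y)/2,np.arctan2(x[1],x[0]),np.arctan2(y[1],y[0])-np.pi)
dc=f(383,267,46);k=f(386,224,46);print(dc,"line",np.arctan2(*((k-dc)[1::-1])))
yaw=-1.88
delta([P.mean(0)[0],P.mean(0)[1],71],yaw)
```

```text
[449.85350632 273.10821239 126.        ] 23.899496724692753 24.323294517257107 -0.33210659436274437 -1.8794281600528708
[450.91493272 272.51636672  46.        ] line -0.3276706384498814
t 8.03 tcp [445.7 266.6 175.1] curyaw -1.825 d [  2.5  -7.5 104.1] rot [0.001 0.001 0.055] F [-0.4 -0.7 -0.2]
```

Scaled: 104 mm is 0.52, 95 mm is 0.475, 0.06 rad is 0.0382.

Call:
{"name": "nudge_tcp", "arguments": {
  "plan": [
    [0.015,-0.035,0.1,0,0,0.0382],
    [0.015,-0.035,0.225,0,0,0.0382],
    [0.015,-0.035,0.375,0,0,0.0382],
    [0.015,-0.035,0.475,0,0,0.0382],
    [0.015,-0.035,0.52,0,0,0.0382]
  ]
}}

```text
t: 8.45
tool_pos: [449.1, 271.2, 69.0]
orientation: [3.099, -0.493, -0.007]
wrist_force: [0.4, -0.3, -0.2]
width: 1.004
grip_force: 0.0
```

Call:
{"name": "nudge_tcp", "arguments": {
  "plan": [
    [0,0,0,0,0,0],
    [0,0,0,0,0,0],
    [0,0,0,0,0,0],
    [0,0,0,0,0,0],
    [0,0,0,0,0,0]
  ],
  "finger_gap": 0,
  "force": 60
}}

```text
t: 8.87
tool_pos: [451.6, 274.1, 73.0]
orientation: [-3.102, 0.49, -0.004]
wrist_force: [-0.9, -4.6, 3.0]
width: 0.301
grip_force: 1.1
```

Call:
{"name": "nudge_tcp", "arguments": {
  "plan": [
    [0,0,0,0,0,0],
    [0,0,0,0,0,0],
    [0,0,0,0,0,0],
    [0,0,0,0,0,0],
    [0,0,0,0,0,0]
  ]
}}

```text
t: 9.28
tool_pos: [451.8, 274.2, 73.1]
orientation: [-3.102, 0.489, -0.004]
wrist_force: [1.5, -1.6, 6.1]
width: 0.272
grip_force: 59.9
```

```bash
python3 -c "
from h import *
delta([450.5,272.8,71],-1.88)"
```

```text
t 9.28 tcp [451.8 274.2  73.1] curyaw -1.884 d [-0.8  1.7  2.1] rot [-0.002 -0.002 -0.004] F [ 1.5 -1.6  6.1]
```

Scaled: -83 mm is -0.415, -75 mm is -0.375.

Call:
{"name": "nudge_tcp", "arguments": {
  "plan": [
    [0,0,-0.05,0,0,0],
    [0,0,-0.15,0,0,0],
    [0,0,-0.275,0,0,0],
    [0,0,-0.375,0,0,0],
    [0,0,-0.415,0,0,0]
  ]
}}

```text
t: 9.7
tool_pos: [451.8, 274.6, 157.8]
orientation: [-3.1, 0.489, -0.006]
wrist_force: [1.5, -0.3, -2.3]
width: 0.274
grip_force: 59.1
```

```bash
python3 -c "
from h import *
delta([426,67.5,156],-1.866)"
```

```text
t 9.7 tcp [451.8 274.6 157.8] curyaw -1.884 d [ 39.2 205.    1.2] rot [-0.003 -0.003 -0.018] F [ 1.5 -0.3 -2.3]
```

Scaled: 180 mm is 0.9, 144 mm is 0.72, -0.018 rad is -0.0115.

Call:
{"name": "nudge_tcp", "arguments": {
  "plan": [
    [0.025,0.125,0,0,0,-0.0115],
    [0.06,0.31,0,0,0,-0.0115],
    [0.1,0.515,0,0,0,-0.0115],
    [0.14,0.72,0,0,0,-0.0115],
    [0.18,0.9,0,0,0,-0.0115]
  ]
}}

```text
t: 10.12
tool_pos: [427.6, 89.7, 154.2]
orientation: [3.107, -0.46, -0.002]
wrist_force: [1.2, -0.9, -2.1]
width: 0.273
grip_force: 59.2
```

Call:
{"name": "nudge_tcp", "arguments": {
  "plan": [
    [0.015,0.075,0,0,0,0],
    [0.015,0.125,0,0,0,0],
    [0.015,0.125,0,0,0,0],
    [0.015,0.125,0,0,0,0],
    [0.015,0.125,0,0,0,0]
  ]
}}

```text
t: 10.53
tool_pos: [425.3, 67.6, 154.6]
orientation: [-3.107, 0.461, -0.0]
wrist_force: [0.1, -0.9, -2.7]
width: 0.275
grip_force: 59.4
```

Run:
```python
from h import *
m=vision.camera_model("wrist");im=vision.grab_frame("wrist");cv2.imwrite("pics/w6.png",cv2.resize(im,(784,588),interpolation=cv2.INTER_CUBIC))
np.save("w6.npy",m["camera_from_world"]);delta([493.2,46.5,156],-1.866)
```

```text
t 10.58 tcp [425.3  67.7 154.6] curyaw -1.865 d [71.1  0.6 -1.4] rot [-0.001 -0.     0.001] F [ 0.1 -0.6 -1.7]
```

View pics/w6.png

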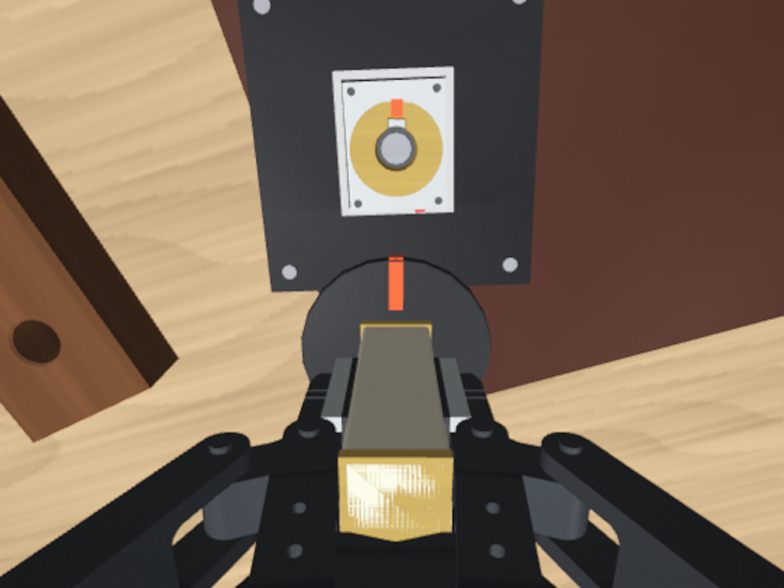

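Both red marks lie at u≈397 and vertical, so the key and keyway agree in angle. The hub ellipse centre is at (396,149), the disc spans 302–490 with its front rim at v≈258, and the column base's far edge runs (361,324)–(432,324).

Run:
```python
from h import *
m=dict(K=vision.camera_model("wrist")["K"],camera_from_world=np.load("w6.npy"))
f=lambda u,v,z:ray("wrist",u/1.4,v/1.4,z,m)
s=bot.read_state();A=R.from_rotvec(s["orientation"]).as_matrix();z=s["tool_pos"][2]-33
t=lambda p:(A.T@(p-s["tool_pos"])).round(2)
print("hub",t(f(396,149,78)),f(396,149,78).round(1),"bore",t(f(396.5,149,78)))
print("mark",t(f(397,107,78)))
L,Rr,F=t(f(302,345,z+6)),t(f(490,345,z+6)),t(f(396,258,z+6));print("disc L/R/front",L,Rr,F,"-> centre x",F[0]-36)
print("line",t(f(396,258,z+6)),t(f(396,310,z+6)))
a,b=t(f(361,324,z+6)),t(f(432,324,z+6));print("col base",a,b,"-> x",a[0]-12)
```

```text
hub [69.89  0.55 76.6 ] [492.1  47.   78. ] bore [69.89  0.76 76.6 ]
mark [86.65  0.97 76.6 ]
disc L/R/front [  1.54 -34.38  27.02] [ 1.51 35.27 26.98] [34.69  0.47 27.  ] -> centre x -1.3100000000000023
line [34.69  0.47 27.  ] [15.32  0.46 27.  ]
col base [  9.88 -12.33  27.01] [ 9.87 13.61 26.99] -> x -2.119999999999999
```

Scaled: 71.5 mm is 0.3575, 65 mm is 0.325.

Call:
{"name": "nudge_tcp", "arguments": {
  "plan": [
    [0.1,0,0,0,0,0],
    [0.225,0,0,0,0,0],
    [0.325,0,0,0,0,0],
    [0.3575,0,0.05,0,0,0],
    [0.3575,0,0.095,0,0,0]
  ]
}}

```text
t: 11.0
tool_pos: [495.9, 46.6, 135.1]
orientation: [-3.107, 0.461, -0.004]
wrist_force: [0.1, 0.0, -2.2]
width: 0.273
grip_force: 59.5
```

Call:
{"name": "nudge_tcp", "arguments": {
  "plan": [
    [0,0,0,0,0,0],
    [0,0,0.005,0,0,0],
    [0,0,0.015,0,0,0],
    [0,0,0.025,0,0,0],
    [0,0,0.035,0,0,0]
  ]
}}

```text
t: 11.42
tool_pos: [492.8, 46.0, 128.7]
orientation: [-3.107, 0.462, -0.0]
wrist_force: [-0.3, 0.1, -1.4]
width: 0.272
grip_force: 59.5
```

```bash
python3 -c "
from h import *
delta([493.5,46.6,111],-1.866)
for n in('scene','top'):cv2.imwrite('pics/%s7.png'%n,vision.grab_frame(n))"
```

```text
t 11.42 tcp [492.8  46.  128.7] curyaw -1.866 d [ 0.5 -0.7 17.7] rot [-0. -0.  0.] F [-0.3  0.1 -1.4]
```

Scaled: 3 mm is 0.015, 2 mm is 0.01.

Call:
{"name": "nudge_tcp", "arguments": {
  "plan": [
    [0.0025,0,0.005,0,0,0],
    [0.0025,0,0.01,0,0,0],
    [0.0025,0,0.015,0,0,0],
    [0.0025,0,0.015,0,0,0]
  ]
}}

```text
t: 11.85
tool_pos: [494.0, 45.7, 125.6]
orientation: [-3.107, 0.462, -0.0]
wrist_force: [-0.3, 0.8, -1.0]
width: 0.276
grip_force: 59.5
```

Call:
{"name": "nudge_tcp", "arguments": {
  "plan": [
    [0,0,0.005,0,0,0],
    [0,0,0.01,0,0,0],
    [0,0,0.015,0,0,0],
    [0,0,0.02,0,0,0],
    [0,0,0.02,0,0,0]
  ]
}}

```text
t: 12.27
tool_pos: [493.9, 45.8, 121.4]
orientation: [-3.107, 0.462, 0.0]
wrist_force: [0.4, 0.5, -2.0]
width: 0.275
grip_force: 59.4
```

```bash
python3 -c "
from cell import bot, vision;s=bot.read_state();print(s['moment'],s['tool_pos'])"
```

```text
[ 0.14623174 -0.02694109 -0.00825897] [493.8911507   45.76874685 121.40665286]
```

Scaled: 6 mm is 0.03, 4.5 mm is 0.0225.

Call:
{"name": "nudge_tcp", "arguments": {
  "plan": [
    [0,0,0.0075,0,0,0],
    [0,0,0.015,0,0,0],
    [0,0,0.0225,0,0,0],
    [0,0,0.03,0,0,0],
    [0,0,0.03,0,0,0]
  ],
  "force": 90
}}

```text
t: 12.68
tool_pos: [494.0, 45.7, 115.7]
orientation: [-3.107, 0.462, -0.0]
wrist_force: [-1.2, 1.5, 4.1]
width: 0.273
grip_force: 89.0
```

Call:
{"name": "nudge_tcp", "arguments": {
  "plan": [
    [0,0,0.005,0,0,0],
    [0,0,0.01,0,0,0],
    [0,0,0.015,0,0,0],
    [0,0,0.02,0,0,0],
    [0,0,0.02,0,0,0]
  ]
}}

```text
t: 13.1
tool_pos: [494.0, 45.7, 112.2]
orientation: [-3.107, 0.462, -0.001]
wrist_force: [-1.2, 1.6, 5.5]
width: 0.272
grip_force: 89.3
```

Scaled: 1.4 mm is 0.007, 0.7 mm is 0.0035.

Call:
{"name": "nudge_tcp", "arguments": {
  "plan": [
    [0,0,0.0035,0,0,0],
    [0,0,0.007,0,0,0],
    [0,0,0.007,0,0,0],
    [0,0,0.007,0,0,0]
  ]
}}

```text
t: 13.43
tool_pos: [494.1, 45.8, 111.1]
orientation: [-3.107, 0.462, -0.001]
wrist_force: [-1.5, 2.3, 7.6]
width: 0.268
grip_force: 89.9
```

Call:
{"name": "nudge_tcp", "arguments": {
  "plan": [
    [0,0,0.0025,0,0,0],
    [0,0,0.005,0,0,0],
    [0,0,0.005,0,0,0],
    [0,0,0.005,0,0,0]
  ]
}}

```text
t: 13.77
tool_pos: [494.2, 45.7, 111.0]
orientation: [-3.107, 0.462, -0.002]
wrist_force: [-3.9, 1.6, 15.8]
width: 0.27
grip_force: 90.9
```

Stopped at 111.0 mm, exactly where flush was expected, and the force is now rising. I'll press slightly more and check it visually.

Scaled: 1 mm is 0.005, 0.5 mm is 0.0025.

Call:
{"name": "nudge_tcp", "arguments": {
  "plan": [
    [0,0,0.0025,0,0,0],
    [0,0,0.005,0,0,0],
    [0,0,0.005,0,0,0],
    [0,0,0.005,0,0,0],
    [0,0,0.005,0,0,0]
  ]
}}

```text
t: 14.18
tool_pos: [494.2, 45.7, 110.9]
orientation: [-3.107, 0.462, -0.003]
wrist_force: [-5.2, 1.5, 22.7]
width: 0.274
grip_force: 91.9
```

Run:
```python
from h import *
im=vision.grab_frame("wrist");sc=vision.grab_frame("scene");print(bot.read_state())
a=cv2.resize(im,(448,336));b=cv2.resize(sc[150:234,270:355],(340,336),interpolation=cv2.INTER_CUBIC);cv2.imwrite("pics/w8.png",np.hstack([a,b]))
```

```text
{'t': 14.2833, 'joint_positions': array([7.11791542e-03, 3.27542987e-01, 1.83209060e+00, 4.20154390e-05,
       9.79856966e-01, 1.87303039e+00]), 'dq': array([ 0.00208234,  0.00223683, -0.00040346, -0.00052148,  0.00019474,
       -0.00038357]), 'tau': array([-8.59474652e-01, -3.03705490e+01, -1.66900796e+01, -4.51403623e-01,
       -2.29776375e+00, -7.28391751e-03]), 'tool_pos': array([494.24781903,  45.73209427, 110.94343522]), 'orientation': array([-3.10709159,  0.46187033, -0.00325373]), 'wrist_force': array([-4.51036672,  0.8760592 , 23.24368142]), 'moment': array([ 0.29441919,  1.19376017, -0.03887061]), 'grip_force': 91.94409728050232, 'width': 0.26605922133338644}
```

View pics/w8.png

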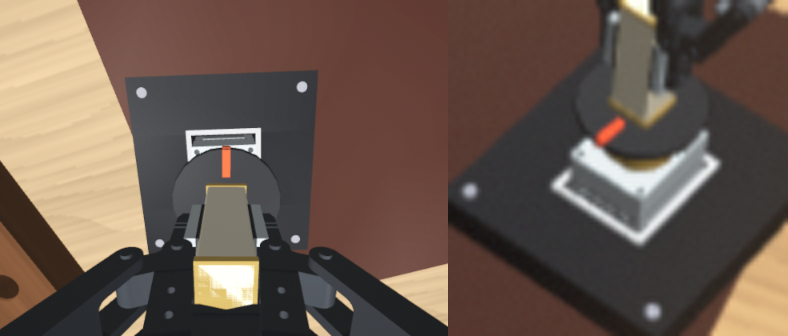

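The picture shows the disc flat on the hub with the unit seated and square, held at about 23 N of push and 92 N of grip. Handing in.

```bash
python3 -c "
from cell import bot, vision;print(bot.finish_job())"
```

```text
the job is handed in; nothing more can be done
None
```

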